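# Set and lock the sheet stop at the yellow index

### The arm

A 6-joint arm with a two-finger parallel gripper is mounted at the origin on a cart in front of the work surface, level with it; the furniture and walls round the work are solid. World frame = base frame: x ahead of the robot, y to its left, z up, the work surface at z = 0. Lengths are in mm, angles in rad, forces in N, time in s.
With the tool pointing down it reaches from about 250 to 800 mm from the base axis. Payload 8.5 kg.
Tool frame: the origin (TCP) lies midway between the tips of the shut fingers; the grasp point (between the pads) lies 19 mm behind it; z points along the fingers, y is the line along which they close (so a half turn about z gives the same grasp; the last joint's range is limited). The gripper opens to 85 mm and grips with 20 to 120 N. Pads are 22 mm wide; open, the fingers measure 114 mm over their backs; the gripper's body (76 mm by 85 mm) begins 54 mm behind the grasp point. The pads swing forward as they close: fully open they stand 13 mm farther back than shut.
Start: joints at [1.255, 0.238, -0.013, 1.319, 0, 1.571], TCP at [163.037, 498.997, 231.276] pointing down, gripper open.
Joint ranges: [-2.66, 2.66], [-1.03, 1.9], [-1.14, 1.46], [-1.82, 2.27], [-1.45, 1.34], [-3.14, 3.14]. Speed limits (rad/s): [2.22, 2.22, 2.79, 3.14, 3.14, 3.14].

### API

Orientations are given as a rotation vector (axis times angle).
In Python, from plant import manip, snapshot, job, models gives the robot as it stands. The module is installed in compiled form; this text tells all that it offers.
- The arm moves only by the tool step_arm, never from a script. Its argument "rows" is a list that holds one entry, the list of rows, each a list of 5 numbers: the shift along the tool's x, y, z in m, then the turn about the tool's z in rad, then the finger opening in m, from 0 to 0.0854. In form: [[[dx, dy, dz, twist, hand], ...]]. A call has 1 to 5 rows; each row shifts and turns the commanded pose from where the row before left it, along the tool's axes as they then stand; what a row does not reach is not made up. A row lasts 1/10 s, in which the tool goes at most 50 mm and 8.59 degrees, less where a joint would pass 70% of its speed; a pose out of reach is approached as far as the arm can. A call is refused whole if a number of a shift passes 0.05 or a number of a turn 0.15, either way. A call with a gripper value outside its range is refused whole. The fingers move at their own pace and stop on an object; the grip force is fixed at half the most. Time passes only in rows, so rows that do not move let the fingers close. It gives the time, the measured TCP pose, the force, the opening and the grip force at its end, in the units of the state.
- manip.state(): the state, without advancing time (a new reading comes with each control period).
- snapshot(name): name is "scene" or "top"; returns a dict with "frame" (480x640x3 uint8, blue, green, red), "mtx" (3x3 intrinsics, pixels), "k1" (the pictures are not rectified: a ray, as slopes to the right and down, at radius r is drawn at 1 + k1 r^2 times it, then the intrinsics apply), "rvec" (rotation vector, rad) and "tvec" (3), from world to camera coordinates, as OpenCV has them. Camera axes: x right, y down, z forward; pixel columns grow to the right and rows downward; lengths in mm; the calibration is good to about 2 mm. A picture is of the moment at which its call begins. There is no depth.
- job.job_done(): hands the job in; it is judged then, once.
Trained networks look in the newest picture that a camera, given by its name, has taken for a name from the list of things; names that differ only in an ending like _2 or _b are one class to them, and where a whole thing is asked for, a point or a joint stands for the part that bears it (a point fixed in the world has none). Each returns a list of dicts, best first, with "score" (0 to 1); they miss things now and then, are a little off and sometimes report something else, mostly with a low value. They report only what shows in the picture. A call takes as long as a camera call.
- models.find_in(camera, target): "at" ([x, y, z] in mm, in the coordinates of the camera as it stood for that picture, good to about 4 mm: the middle of the surface that is visible of it).
- models.cut_out(camera, target): "pixels" (480x640 bool, what is visible of it).
The state is a dict: "time_s": time; "joint_positions": joint angles; "qd": joint speeds; "tau": joint torques, N m; "tcp_pos": TCP position; "tool_rot": TCP orientation; "force": force on the tool from outside, world axes, zero at the start; "ft_torque": the same for the moment, N m; "gripper_width": opening from 0.0 (shut) to 1.0 (fully open); "grip_force": force on a finger pad.
Only numpy, scipy, OpenCV 4.12 (cv2) and the standard library are available. Lean on these libraries where they do the work, as an engineer would, in place of code of your own. Each camera call takes 0.05 s, during which the arm holds its last target. There are 200 camera calls.

### The job

Set the sheet stop for the next cut: with the fingertips, gently push the grey stop along the measuring rail towards the yellow index block until it clicks into the yellow notch, without pushing it through and out on the far side. Then press the red lock button on top of it fully down and let go; do not touch the button before the stop has clicked in, do not squeeze or ram the stop, and leave the bottles, jars and other things on the bench where they are.

Things in the scene. Friction and masses are not known exactly. Their poses are not given: they have to be found in the camera images.
- measuring_rail: aluminium measuring rail fixed on the bench. Origin at bench height under the middle of its steel guide bar; y along the rail, x across it away from the robot, z up. Base 450 mm along y, x = -75 to 30 mm, 12 mm high; guide bar x = -12 to 12 mm, top at z = 26 mm; black end stops at y = +-219 mm, 42 mm high. Turned by up to 0.14 rad.
- sheet_stop: grey stop; slides only along the rail's y, friction 1.5 N. Origin on the rail's centre line at bench height, mid-stop; axes as the rail's. Flat end faces to push on at y = +-45 mm: x = -24 to 44 mm, z = 28 to 75 mm (a black plate at its far side, x = 34 to 44, reaches down to z = 6). White line on top at y = 0. It starts between the index blocks, in neither notch.
- stop_pin (a point): spring pin under the arm (28 mm wide) on the robot's side of the stop: at stop x = -40 mm, same y, 34 mm above the bench. It meets an index block about 30 mm before the notch, climbs its ramp (push about 5 N), then drops in: the stop jumps up to 7 mm ahead, the push falls away, and it centres itself within 1 mm. 8 to 12 N drives it on out of the notch.
- index_yellow: yellow index block fixed on the rail: two humps with a notch between, and a pointer tab on the robot's side, its tip 90 mm above the bench. 64 mm long. Origin under the notch at rail x = -40 mm, 12 mm above the bench; axes as the rail's. The stop is in the notch when its origin has the same y along the rail as this one. 90 to 140 mm left or right of mid-rail; blue on the other side.
- index_blue: blue index block, the same shape as the yellow one and with the same kind of notch, but the wrong one.
- lock_cap: round red lock button on top of the stop, 32 mm across; origin at the middle of its underside (at stop x = 10 mm, y = 0, 78 mm above the bench when up); its top is 12 mm above its origin. Goes straight down 8 mm.
- stop_lock (a joint): travel of the red lock button in m: 0 up, 0.008 fully down. No spring: it moves with about 4 N and stays where it is pressed. 10 N brings it fully down.
- bench_bottle_1: squeeze bottle of yellow dye, 66 mm across, 227 mm tall, on the right; origin at the middle of its underside. Leave it alone.
- bench_bottle_2: squeeze bottle of pale yellow dye, 66 mm across, 217 mm tall, on the right; origin at the middle of its underside. Leave it alone.
- powder_jar_1: white jar with a magenta lid, 57 mm across, 66 mm tall, behind the rail; origin at the middle of its underside. Leave it alone.
- powder_jar_3: white jar with a green lid, 57 mm across, 66 mm tall, behind the rail; origin at the middle of its underside. Leave it alone.
- dye_bottle_3: bright blue squeeze bottle, 66 mm across, 225 mm tall, behind the rail; origin at the middle of its underside. Leave it alone.
- mix_beaker: green beaker, 78 mm across, 109 mm tall, behind the rail; origin at the middle of its underside. Leave it alone.
- spare_cap: white nozzle cap, 48 mm across, 68 mm tall, in front of the rail on the left; origin at the middle of its underside. Leave it alone.

How it is judged:
By the outcome, as a careful person would: the job done as asked, in the order asked, and still so for the second after the job is handed in, with the robot touching nothing.
It also fails if it takes over 58 s, if anything falls off the work surface, if the arm or the gripper's body presses on something with over 40 N, if the wrist force passes 120 N, or if a joint passes its speed limit or range.

## Working session

There is one attempt and no reset: what is moved stays moved. The work goes in short steps, Python scripts to look and compute and a tool call to move; the robot and the scene stay as the last step left them, time stands still between calls to the robot, and variables do not carry over. Pictures are saved under pics/ and viewed, at most 10 in all, crops included, and the job is handed in when it is done.

Besides the shell and the picture viewer there is one more tool, called after "Request:" by a JSON object that holds its "method" and its "body", one argument or row to a line. step_arm: Moves the arm, as the interface text tells. Its arguments: {"type":"object","properties":{"rows":{"type":"array","items":{"type":"array","items":{"type":"array","items":{"type":"number"}}}}},"required":["rows"]}

```bash
mkdir -p pics; cat > h.py <<'E'
import numpy as np, cv2
from plant import manip, snapshot, job, models
def cam(n):
    s=snapshot(n); s['R']=cv2.Rodrigues(np.array(s['rvec'],float))[0]; s['t']=np.array(s['tvec'],float).ravel(); return s
def w(s,p): return s['R'].T@(np.array(p)-s['t'])
def proj(s,P):
    c=s['R']@np.array(P,float)+s['t']; x=c[:2]/c[2]; x=x*(1+s['k1']*(x@x)); return (s['mtx']@[x[0],x[1],1])[:2]
def back(s,px,z):
    d=np.linalg.inv(s['mtx'])@[px[0],px[1],1]; u=d[:2].copy()
    for _ in range(20): u=d[:2]/(1+s['k1']*(u@u))
    r=s['R'].T@[u[0],u[1],1]; o=-s['R'].T@s['t']; return o+r*(z-o[2])/r[2]
E
python3 - <<'E'
from h import *
ims=[]
for n in('top','scene'):
    s=cam(n); cv2.imwrite(f'pics/{n}0.png',s['frame']); print(n,'campos',(-s['R'].T@s['t']).round(),s['k1'])
    for t in('measuring_rail','sheet_stop','index_yellow','index_blue','lock_cap','bench_bottle_1','powder_jar_1','powder_jar_3','dye_bottle_3','mix_beaker','spare_cap'):
        print(t,[(round(d['score'],2),w(s,d['at']).round().tolist()) for d in models.find_in(n,t)[:3]])
print(manip.state())
E
```

```text
top campos [ 158.  -38. 1341.] -0.18267385892092294
measuring_rail [(0.86, [431.0, 91.0, 14.0])]
sheet_stop [(0.57, [452.0, 91.0, 80.0])]
index_yellow [(0.84, [414.0, -7.0, 28.0]), (0.42, [256.0, -347.0, 139.0])]
index_blue [(0.77, [398.0, 200.0, 30.0])]
lock_cap [(0.71, [457.0, 87.0, 89.0]), (0.61, [260.0, -262.0, 147.0])]
bench_bottle_1 [(0.97, [253.0, -347.0, 135.0]), (0.94, [259.0, -261.0, 149.0])]
powder_jar_1 [(0.85, [687.0, 71.0, 64.0]), (0.85, [680.0, 330.0, 70.0])]
powder_jar_3 [(0.85, [687.0, 71.0, 64.0]), (0.85, [680.0, 330.0, 70.0])]
dye_bottle_3 [(0.95, [670.0, 203.0, 139.0])]
mix_beaker [(0.71, [702.0, -56.0, 61.0])]
spare_cap [(0.75, [308.0, 311.0, 25.0]), (0.44, [459.0, 86.0, 91.0]), (0.39, [685.0, 73.0, 68.0])]
scene campos [-557. -585.  853.] -0.060610741436626536
measuring_rail [(0.88, [429.0, 76.0, 16.0]), (0.31, [680.0, 57.0, 66.0]), (0.25, [666.0, 191.0, 124.0])]
sheet_stop [(0.56, [445.0, 77.0, 76.0])]
index_yellow [(0.84, [396.0, -11.0, 35.0])]
index_blue [(0.86, [375.0, 194.0, 38.0])]
lock_cap [(0.39, [455.0, 88.0, 97.0])]
bench_bottle_1 [(0.87, [245.0, -285.
[... 303 characters left out ...]
315.0, 49.0])]
{'time_s': 1.2, 'joint_positions': array([ 1.25505545e+00,  2.38200270e-01, -1.34894602e-02,  1.31922518e+00,
       -5.32600785e-06,  1.57078243e+00]), 'qd': array([ 0.00143501,  0.00082747, -0.00208719,  0.00140282, -0.0007165 ,
        0.00048695]), 'tau': array([ 2.95352249e-03, -5.38582456e+01,  3.46695006e+01,  2.68142561e-03,
        2.37105569e-04,  1.18267508e-06]), 'tcp_pos': array([163.00951751, 498.99961473, 231.28019004]), 'tool_rot': array([-4.93883360e-01, -3.10251503e+00,  1.85263063e-04]), 'force': array([ 0.08470179,  0.2441294 , -0.51382317]), 'ft_torque': array([-0.02727898, -0.05772423,  0.00949683]), 'grip_force': 0.0, 'gripper_width': 0.9954346871013138}
```

View pics/top0.png

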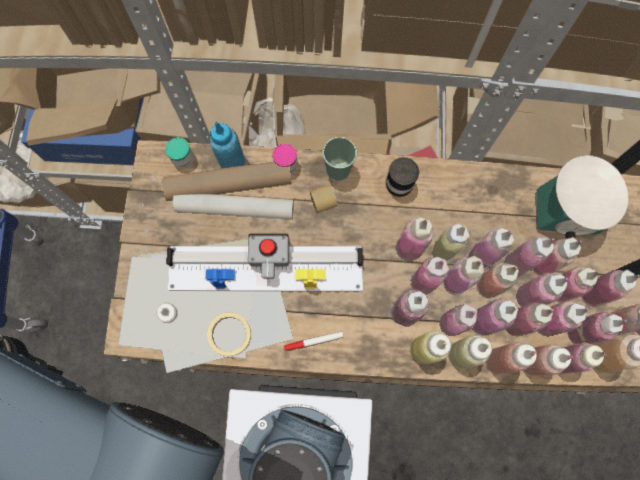

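View pics/scene0.png

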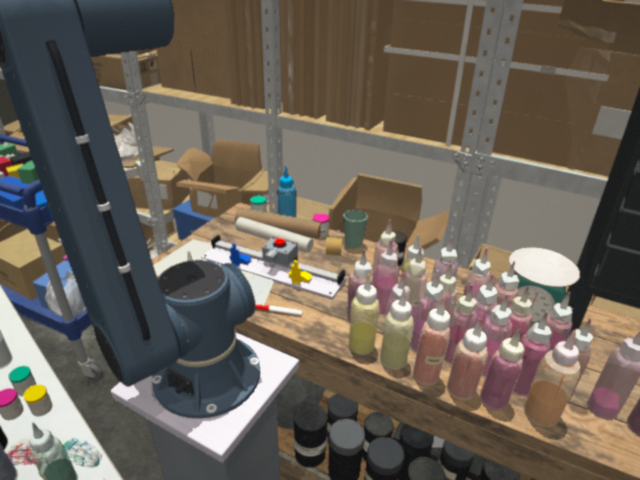

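The top view shows the rail from about (168,257) to (362,257). The stop and red cap are at (268,247), blue index at (220,276) and yellow index at (311,276), so the push goes toward −y. Next I'll measure the rail more closely.

```bash
cat > m.py <<'E'
from h import *
from scipy.optimize import least_squares
s=cam('top'); f=s['frame']
hsv=cv2.cvtColor(f,cv2.COLOR_BGR2HSV).astype(int); H,S,V=hsv[...,0],hsv[...,1],hsv[...,2]
roi=np.zeros(H.shape,bool); roi[225:300,155:375]=1
def cen(m): 
    n,l,st,c=cv2.connectedComponentsWithStats((m&roi).astype(np.uint8)); k=1+st[1:,4].argmax(); return c[k],st[k]
for nm,m,z in(('red',((H<8)|(H>172))&(S>150),90),('yellow',(H>20)&(H<35)&(S>150),35),('blue',(H>100)&(H<120)&(S>150),35)):
    c,st=cen(m); print(nm,c.round(1),st,back(s,c,z).round(1))
for n,p in(('black L',0),('black R',1)):
    r=np.zeros_like(roi); sl=slice(160,182) if p==0 else slice(350,372); r[240:272,sl]=1
    m=(V<60)&r; ys,xs=np.nonzero(m); c=(xs.mean(),ys.mean()); print(n,c,len(xs),xs.min(),xs.max(),ys.min(),ys.max(),back(s,c,42).round(1))
E
python3 m.py
python3 - <<'E'
import cv2
f=cv2.imread('pics/top0.png')[228:298,160:370]; cv2.imwrite('pics/crop1.png',cv2.resize(f,None,fx=3.8,fy=3.8,interpolation=cv2.INTER_CUBIC))
E
```

```text
red [267.3 246.5] [260 239  15  15 175] [459.6  91.8  90. ]
yellow [309.8 277.1] [297 270  27  18 280] [408.6  -4.6  35. ]
blue [219.4 276.6] [206 270  28  18 355] [395.3 199.8  35. ]
black L (np.float64(169.71428571428572), np.float64(256.85714285714283)) 70 167 173 249 265 [431.3 318.1  42. ]
black R (np.float64(360.02222222222224), np.float64(257.24444444444447)) 45 358 362 249 265 [ 460.5 -114.7   42. ]
```

View pics/crop1.png

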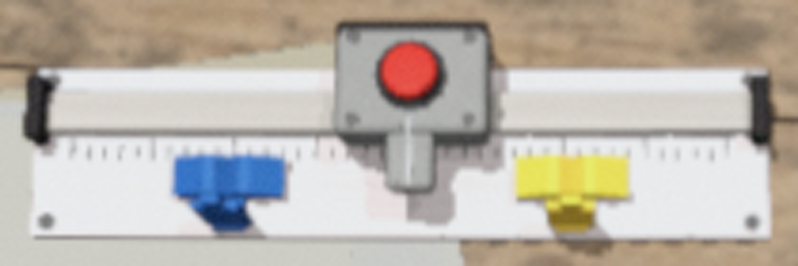

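The crop shows the rail ends, the stop and cap at crop (409,72), blue at (229,178) and yellow at (573,178). The fit gives a rail angle of about 0.067 rad with mid-rail at (446,102). The stop sits at rail y ≈ −11 and yellow at ≈ −106, so the stop has to travel about 95 mm.

Request:
{"method": "step_arm", "body": {
  "rows": [
    [[0, 0, 0, -0.128, 0], [0, 0, 0, -0.128, 0], [0, 0, 0, -0.127, 0], [-0.02, -0.026, 0, 0, 0], [-0.026, -0.033, 0, 0, 0]]
  ]
}}

```text
time_s: 1.75
tcp_pos: [212.7, 443.4, 231.0]
tool_rot: [0.11, -3.139, 0.0]
force: [0.9, -0.0, -0.1]
gripper_width: 0.142
grip_force: 0.0
```

Request:
{"method": "step_arm", "body": {
  "rows": [
    [[-0.026, -0.033, 0, 0, 0], [-0.026, -0.033, 0, 0, 0], [-0.026, -0.033, 0, 0, 0], [-0.026, -0.033, 0, 0, 0], [-0.026, -0.033, 0, 0, 0]]
  ]
}}

```text
time_s: 2.25
tcp_pos: [354.6, 286.0, 231.5]
tool_rot: [-0.106, 3.139, 0.0]
force: [1.0, 0.4, -0.2]
gripper_width: -0.002
grip_force: 0.0
```

Request:
{"method": "step_arm", "body": {
  "rows": [
    [[-0.026, -0.033, 0, 0, 0], [-0.026, -0.033, 0, 0, 0], [-0.02, -0.024, 0, 0, 0], [-0.013, -0.016, 0, 0, 0], [0, 0, 0, 0, 0]]
  ]
}}

```text
time_s: 2.75
tcp_pos: [447.1, 185.6, 231.2]
tool_rot: [-0.101, 3.14, -0.001]
force: [0.6, 0.1, -0.4]
gripper_width: 0.003
grip_force: 0.0
```

Request:
{"method": "step_arm", "body": {
  "rows": [
    [[0, 0, 0.04, 0, 0], [0, 0, 0.04, 0, 0], [0, 0, 0.03, 0, 0], [0, 0, 0.02, 0, 0], [0, 0, 0, 0, 0]]
  ]
}}

```text
time_s: 3.25
tcp_pos: [443.3, 187.1, 99.0]
tool_rot: [0.106, -3.135, 0.003]
force: [-0.1, -1.1, 0.3]
gripper_width: -0.0
grip_force: 0.0
```

```bash
python3 - <<'E'
from h import *
s=cam('top'); a=s['frame'][200:310,160:370]
t=cam('scene'); b=t['frame'][200:320,190:370]
cv2.imwrite('pics/c2.png',np.vstack([cv2.resize(a,(540,283)),cv2.resize(b,(540,315 if 0 else 360))[:317]]))
E
```

```text
(no output)
```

View pics/c2.png

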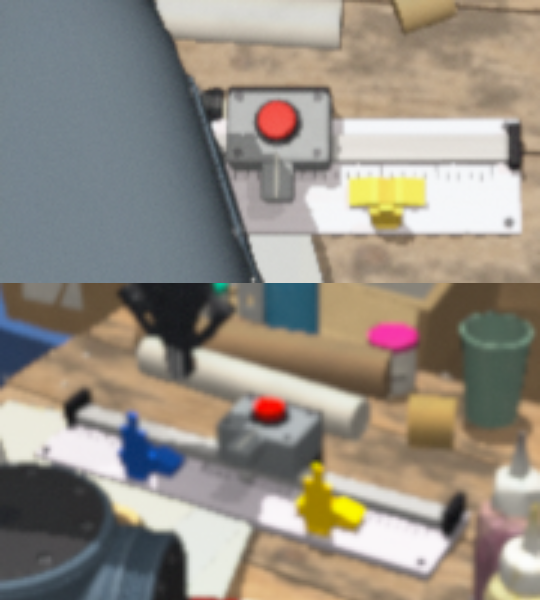

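The fingers (scene crop (180,365)) are above the rail on the blue side of the stop, clear of everything. I'll lower them.

Request:
{"method": "step_arm", "body": {
  "rows": [
    [[0, 0, 0.025, 0, 0], [0, 0, 0.02, 0, 0], [0, 0, 0.01, 0, 0], [0, -0.008, 0.002, 0, 0], [0, -0.008, 0, 0, 0]]
  ]
}}

```text
time_s: 3.85
tcp_pos: [447.1, 171.1, 45.1]
tool_rot: [-0.107, 3.139, 0.0]
force: [0.7, 0.2, -0.2]
gripper_width: -0.003
grip_force: 0.0
```

Request:
{"method": "step_arm", "body": {
  "rows": [
    [[0, -0.003, 0, 0, 0], [0, -0.003, 0, 0, 0], [0, -0.003, 0, 0, 0], [0, -0.003, 0, 0, 0], [0, -0.002, 0, 0, 0]]
  ]
}}

```text
time_s: 4.35
tcp_pos: [447.7, 157.1, 44.4]
tool_rot: [-0.105, 3.14, -0.0]
force: [0.2, -0.8, 0.1]
gripper_width: 0.001
grip_force: 0.0
```

Request:
{"method": "step_arm", "body": {
  "rows": [
    [[0, -0.002, 0, 0, 0], [0, -0.002, 0, 0, 0], [0, -0.002, 0, 0, 0], [0, -0.002, 0, 0, 0], [0, -0.002, 0, 0, 0]]
  ]
}}

```text
time_s: 4.85
tcp_pos: [448.3, 147.4, 44.3]
tool_rot: [0.106, -3.14, -0.0]
force: [-0.1, 1.3, -0.7]
gripper_width: -0.0
grip_force: 0.8
```

Request:
{"method": "step_arm", "body": {
  "rows": [
    [[0, -0.002, 0, 0, 0], [0, -0.002, 0, 0, 0], [0, -0.002, 0, 0, 0], [0, -0.002, 0, 0, 0], [0, -0.002, 0, 0, 0]]
  ]
}}

```text
time_s: 5.35
tcp_pos: [449.0, 137.2, 44.3]
tool_rot: [-0.106, 3.14, -0.0]
force: [0.8, 1.5, -1.8]
gripper_width: 0.003
grip_force: 0.8
```

```bash
sed -i '/^for n,p/,$d' m.py; python3 m.py; python3 -c "
from h import *
print(manip.state()['force'])"
```

```text
red [276.6 246.6] [272 240  10  14 104] [460.7  71.3  90. ]
yellow [309.6 277.7] [296 270  28  18 233] [407.2  -4.2  35. ]
[ 0.34766557  1.26809698 -0.41254643]Traceback (most recent call last):
  File "m.py", line 9, in <module>
    c,st=cen(m); print(nm,c.round(1),st,back(s,c,z).round(1))
         ~~~^^^
  File "m.py", line 7, in cen
    n,l,st,c=cv2.connectedComponentsWithStats((m&roi).astype(np.uint8)); k=1+st[1:,4].argmax(); return c[k],st[k]
                                                                             ~~~~~~~~~~~~~~~^^
ValueError: attempt to get argmax of an empty sequence
```

Request:
{"method": "step_arm", "body": {
  "rows": [
    [[0, -0.003, 0, 0, 0], [0, -0.004, 0, 0, 0], [0, -0.004, 0, 0, 0], [0, -0.004, 0, 0, 0], [0, -0.004, 0, 0, 0]]
  ]
}}

```text
time_s: 5.9
tcp_pos: [450.3, 118.0, 44.3]
tool_rot: [-0.105, 3.14, -0.0]
force: [1.7, 1.7, -1.0]
gripper_width: -0.003
grip_force: 0.9
```

Request:
{"method": "step_arm", "body": {
  "rows": [
    [[0, -0.004, 0, 0, 0], [0, -0.004, 0, 0, 0], [0, -0.003, 0, 0, 0], [0, -0.003, 0, 0, 0], [0, -0.002, 0, 0, 0]]
  ]
}}

```text
time_s: 6.4
tcp_pos: [451.4, 102.2, 44.3]
tool_rot: [-0.105, 3.14, -0.0]
force: [1.2, 2.2, -1.1]
gripper_width: 0.001
grip_force: 0.8
```

Request:
{"method": "step_arm", "body": {
  "rows": [
    [[0, -0.002, 0, 0, 0], [0, -0.002, 0, 0, 0], [0, -0.002, 0, 0, 0], [0, -0.002, 0, 0, 0], [0, -0.002, 0, 0, 0]]
  ]
}}

```text
time_s: 6.9
tcp_pos: [452.1, 92.4, 44.3]
tool_rot: [-0.106, 3.14, -0.0]
force: [1.4, 2.4, 0.2]
gripper_width: -0.004
grip_force: 0.8
```

Request:
{"method": "step_arm", "body": {
  "rows": [
    [[0, -0.001, 0, 0, 0], [0, -0.001, 0, 0, 0], [0, -0.001, 0, 0, 0], [0, -0.001, 0, 0, 0], [0, -0.001, 0, 0, 0]]
  ]
}}

```text
time_s: 7.4
tcp_pos: [452.3, 88.4, 44.4]
tool_rot: [0.107, -3.14, -0.003]
force: [-0.2, 10.2, -0.5]
gripper_width: 0.0
grip_force: 5.2
```

Request:
{"method": "step_arm", "body": {
  "rows": [
    [[0, -0.001, 0, 0, 0], [0, -0.001, 0, 0, 0], [0, -0.001, 0, 0, 0], [0, -0.001, 0, 0, 0], [0, -0.001, 0, 0, 0]]
  ]
}}

```text
time_s: 7.9
tcp_pos: [452.7, 83.0, 44.4]
tool_rot: [-0.106, 3.14, 0.002]
force: [1.4, 5.5, -0.9]
gripper_width: -0.0
grip_force: 2.6
```

```bash
python3 - <<'E'
from h import *
print(manip.state()['force'])
s=cam('top'); a=s['frame'][220:300,230:350]
cv2.imwrite('pics/c3.png',cv2.resize(a,None,fx=6,fy=6,interpolation=cv2.INTER_CUBIC))
E
```

```text
[ 1.44406946  5.51341517 -0.93624356]
```

View pics/c3.png

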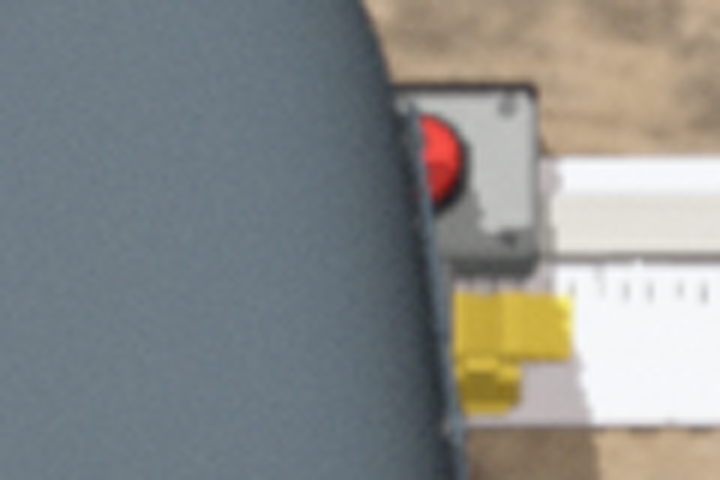

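The stop is on the ramp: it met the block at TCP y ≈ 88 with the push around 5.5 N, so the notch should be at TCP y ≈ 58. I'll continue in 1 mm steps.

Request:
{"method": "step_arm", "body": {
  "rows": [
    [[0, -0.001, 0, 0, 0], [0, -0.001, 0, 0, 0], [0, -0.001, 0, 0, 0], [0, -0.001, 0, 0, 0], [0, -0.001, 0, 0, 0]]
  ]
}}

```text
time_s: 8.45
tcp_pos: [453.1, 78.0, 44.4]
tool_rot: [-0.106, 3.14, 0.001]
force: [0.8, 4.8, -0.8]
gripper_width: 0.002
grip_force: 2.7
```

Request:
{"method": "step_arm", "body": {
  "rows": [
    [[0, -0.001, 0, 0, 0], [0, -0.001, 0, 0, 0], [0, -0.001, 0, 0, 0], [0, -0.001, 0, 0, 0], [0, -0.001, 0, 0, 0]]
  ]
}}

```text
time_s: 8.95
tcp_pos: [453.4, 72.5, 44.4]
tool_rot: [-0.106, 3.14, -0.0]
force: [1.6, 2.5, -0.2]
gripper_width: -0.002
grip_force: 1.2
```

Request:
{"method": "step_arm", "body": {
  "rows": [
    [[0, -0.001, 0, 0, 0], [0, -0.001, 0, 0, 0], [0, -0.001, 0, 0, 0]]
  ]
}}

```text
time_s: 9.25
tcp_pos: [453.4, 69.3, 44.3]
tool_rot: [0.105, -3.14, 0.0]
force: [0.9, 1.8, 0.5]
gripper_width: -0.002
grip_force: 1.0
```

Request:
{"method": "step_arm", "body": {
  "rows": [
    [[0, -0.001, 0, 0, 0], [0, -0.001, 0, 0, 0]]
  ]
}}

```text
time_s: 9.45
tcp_pos: [453.6, 67.3, 44.3]
tool_rot: [0.105, -3.14, 0.001]
force: [0.5, 0.2, 1.2]
gripper_width: -0.002
grip_force: 0.6
```

Request:
{"method": "step_arm", "body": {
  "rows": [
    [[0, -0.001, 0, 0, 0], [0, 0, 0, 0, 0]]
  ]
}}

```text
time_s: 9.65
tcp_pos: [453.5, 66.1, 44.2]
tool_rot: [0.105, -3.139, 0.001]
force: [0.4, 0.2, 0.2]
gripper_width: 0.002
grip_force: 0.0
```

```bash
python3 - <<'E'
from h import *
s=cam('top'); a=s['frame'][220:300,230:350]
t=cam('scene'); b=t['frame'][220:300,240:360]
cv2.imwrite('pics/c4.png',np.hstack([cv2.resize(x,(400,267),interpolation=cv2.INTER_CUBIC) for x in(a,b)]))
f=cv2.cvtColor(s['frame'],cv2.COLOR_BGR2GRAY); print(f[250,305:340])
g=cv2.cvtColor(cv2.imread('pics/top0.png'),cv2.COLOR_BGR2GRAY); print(g[250,275:310])
print(manip.state()['force'])
E
```

```text
[ 70  58  55  68  94 103  86  74  58  61  92 153 187 192 191 188 189 189
 189 189 184 165 153 180 186 212 243 245 245 244 246 245 245 244 245]
[ 50  98 152 176 180 179 179 177 178 176 177 169 142 101 135 164 167 170
 195 231 235 233 234 234 233 233 235 234 234 233 234 233 234 234 233]
[-0.42947401 -0.62262935 -0.23536536]
```

View pics/c4.png

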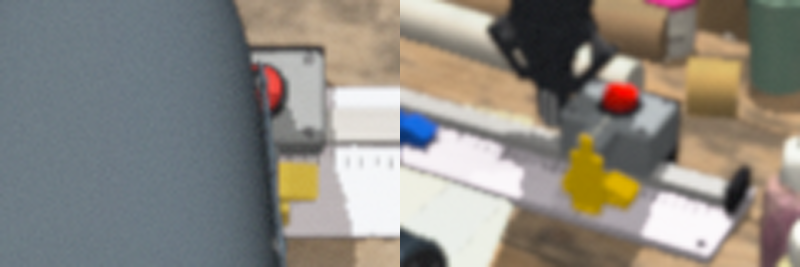

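The stop has moved about 86 mm of the 95 mm it needs, and the fingers look still in contact with it. It seems to be on the crest just before the drop, so I'll go on slowly.

Request:
{"method": "step_arm", "body": {
  "rows": [
    [[0, -0.001, 0, 0, 0], [0, 0, 0, 0, 0]]
  ]
}}

```text
time_s: 9.95
tcp_pos: [453.7, 65.4, 44.2]
tool_rot: [0.105, -3.14, 0.0]
force: [-0.2, 0.1, 0.0]
gripper_width: -0.003
grip_force: 0.0
```

```bash
cat > e.py <<'E'
from h import *
s=cam('top'); f=cv2.cvtColor(s['frame'],cv2.COLOR_BGR2GRAY).astype(float)
g=cv2.cvtColor(cv2.imread('pics/top0.png'),cv2.COLOR_BGR2GRAY).astype(float)
def dip(im,a,b):   # sub-pixel darkest column = stop's right edge
    r=im[243:253,a:b].mean(0); k=r.argmin(); p=np.polyfit([-1,0,1],r[k-1:k+2],2); return a+k-p[1]/2/p[0]
y0,y1=back(s,(dip(g,282,295),248),72)[1],back(s,(dip(f,320,338),248),72)[1]
print('travel',(y0-y1)/0.9977, dip(g,282,295),dip(f,320,338), manip.state()['force'].round(1))
E
python3 e.py
```

```text
travel 89.68542947644063 288.1988155668359 328.6769547325103 [ 0.5  0.1 -0.1]
```

Contact seems lost, so the stop may have clicked in. I'll back off and look without the arm in the way before pushing again.

Request:
{"method": "step_arm", "body": {
  "rows": [
    [[0, 0.01, 0, 0, 0], [0, 0.025, 0, 0, 0], [0, 0.02, -0.04, 0, 0], [0, 0.02, -0.04, 0, 0], [0, 0.03, -0.03, 0, 0]]
  ]
}}

```text
time_s: 10.5
tcp_pos: [446.7, 171.3, 156.5]
tool_rot: [-0.104, 3.139, 0.0]
force: [1.8, 0.5, -0.3]
gripper_width: 0.001
grip_force: 0.0
```

Request:
{"method": "step_arm", "body": {
  "rows": [
    [[0, 0.045, 0, 0, 0], [0, 0.045, 0, 0, 0], [0, 0.03, 0, 0, 0], [0, 0.015, 0, 0, 0], [0, 0, 0, 0, 0]]
  ]
}}

```text
time_s: 11.0
tcp_pos: [437.1, 306.9, 154.0]
tool_rot: [0.11, -3.139, 0.0]
force: [-0.0, -0.4, 0.3]
gripper_width: 0.004
grip_force: 0.0
```

```bash
python3 e.py; python3 m.py; python3 - <<'E'
from h import *
s=cam('top'); a=s['frame'][222:302,250:370]; cv2.imwrite('pics/top1.png',s['frame'])
cv2.imwrite('pics/c5.png',cv2.resize(a,None,fx=6.5,fy=6.5,interpolation=cv2.INTER_CUBIC))
E
```

```text
travel 89.68832322887233 288.1988155668359 328.67826086956524 [ 0.4 -1.2  0.7]
red [308.1 246.3] [301 239  15  15 171] [466.    2.6  90. ]
yellow [314.6 278.8] [304 269  20  19 163] [405.5 -15.5  35. ]
blue [219.1 276.6] [206 270  28  18 359] [395.3 200.6  35. ]
```

View pics/c5.png

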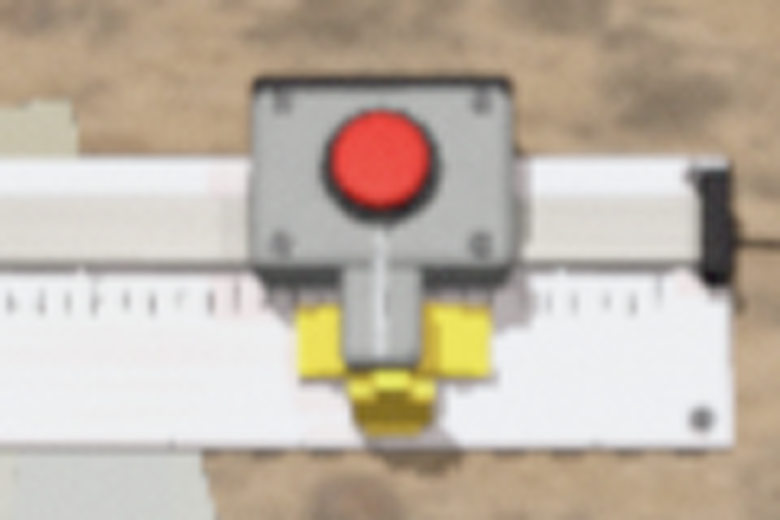

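The white line is at crop x 381, but the yellow block and its tab are centred at about 393. Allowing for parallax, the stop is about 3 mm short, so the pin is at the lip of the notch and not yet centred. I'll go back and push on in sub-millimetre steps, watching the force.

Request:
{"method": "step_arm", "body": {
  "rows": [
    [[0, -0.035, 0, 0, 0], [0, -0.045, 0, 0, 0], [0, -0.045, 0, 0, 0], [0, -0.03, 0.03, 0, 0], [0, -0.02, 0.04, 0, 0]]
  ]
}}

```text
time_s: 11.65
tcp_pos: [450.7, 127.5, 85.4]
tool_rot: [-0.1, 3.135, 0.001]
force: [2.0, -0.3, -1.1]
gripper_width: 0.002
grip_force: 0.0
```

Request:
{"method": "step_arm", "body": {
  "rows": [
    [[0, -0.02, 0.03, 0, 0], [0, -0.015, 0.01, 0, 0], [0, -0.015, 0, 0, 0], [0, -0.01, 0, 0, 0], [0, -0.003, 0, 0, 0]]
  ]
}}

```text
time_s: 12.15
tcp_pos: [453.7, 66.0, 44.7]
tool_rot: [-0.102, 3.139, -0.0]
force: [0.1, -0.6, -0.1]
gripper_width: -0.001
grip_force: 0.0
```

```bash
python3 e.py; python3 -c "
import cv2
g=cv2.cvtColor(cv2.imread('pics/top1.png'),cv2.COLOR_BGR2GRAY); print(g[250,315:340])"
```

```text
travel 89.7003148693361 288.1988155668359 328.68367346938777 [-0.6 -0.2  0.8]
[ 60  73 128 178 184 184 184 182 181 181 183 179 167 154 159 175 204 236
 239 238 239 239 239 237 238]
```

Request:
{"method": "step_arm", "body": {
  "rows": [
    [[0, -0.0005, 0, 0, 0], [0, -0.0005, 0, 0, 0], [0, -0.0005, 0, 0, 0], [0, -0.0005, 0, 0, 0]]
  ]
}}

```text
time_s: 12.6
tcp_pos: [453.8, 65.9, 44.4]
tool_rot: [-0.107, 3.14, -0.0]
force: [-0.5, 0.5, -0.8]
gripper_width: 0.003
grip_force: 0.0
```

Request:
{"method": "step_arm", "body": {
  "rows": [
    [[0, -0.0005, 0, 0, 0], [0, -0.0005, 0, 0, 0]]
  ]
}}

```text
time_s: 12.8
tcp_pos: [453.8, 64.7, 44.3]
tool_rot: [0.106, -3.14, 0.0]
force: [-0.1, -0.7, -0.6]
gripper_width: 0.001
grip_force: 0.0
```

Request:
{"method": "step_arm", "body": {
  "rows": [
    [[0, -0.0005, 0, 0, 0], [0, -0.0005, 0, 0, 0]]
  ]
}}

```text
time_s: 13.0
tcp_pos: [453.9, 63.5, 44.3]
tool_rot: [0.106, -3.14, 0.0]
force: [-0.1, -0.7, -0.0]
gripper_width: 0.003
grip_force: 0.0
```

Request:
{"method": "step_arm", "body": {
  "rows": [
    [[0, -0.0005, 0, 0, 0], [0, -0.0005, 0, 0, 0]]
  ]
}}

```text
time_s: 13.2
tcp_pos: [454.0, 62.5, 44.3]
tool_rot: [0.105, -3.14, 0.0]
force: [-0.6, 0.0, -0.4]
gripper_width: -0.001
grip_force: 0.4
```

Contact only returned at TCP y ≈ 62.5, so the stop had jumped about 3 mm ahead. I'll probe gently from here to see whether the notch is holding it.

Request:
{"method": "step_arm", "body": {
  "rows": [
    [[0, -0.0003, 0, 0, 0], [0, -0.0003, 0, 0, 0]]
  ]
}}

```text
time_s: 13.4
tcp_pos: [454.0, 61.9, 44.3]
tool_rot: [0.106, -3.14, 0.0]
force: [-0.2, 0.2, 0.3]
gripper_width: -0.0
grip_force: 0.0
```

Request:
{"method": "step_arm", "body": {
  "rows": [
    [[0, -0.0003, 0, 0, 0], [0, 0, 0, 0, 0]]
  ]
}}

```text
time_s: 13.6
tcp_pos: [454.0, 61.6, 44.3]
tool_rot: [0.105, -3.14, 0.0]
force: [-0.5, 0.0, 0.1]
gripper_width: -0.001
grip_force: 0.0
```

```bash
python3 e.py
```

```text
travel 92.5253547526906 288.1988155668359 329.9587628865979 [-0.1  0.3  0.8]
```

It moved another 2.8 mm by itself, to 92.5 mm of travel. I'll probe once more.

Request:
{"method": "step_arm", "body": {
  "rows": [
    [[0, -0.0005, 0, 0, 0], [0, -0.0005, 0, 0, 0], [0, -0.0003, 0, 0, 0]]
  ]
}}

```text
time_s: 13.95
tcp_pos: [454.1, 60.3, 44.3]
tool_rot: [0.106, -3.14, 0.0]
force: [-0.5, 0.3, -0.2]
gripper_width: -0.002
grip_force: 0.0
```

Request:
{"method": "step_arm", "body": {
  "rows": [
    [[0, -0.0003, 0, 0, 0], [0, -0.0003, 0, 0, 0]]
  ]
}}

```text
time_s: 14.15
tcp_pos: [454.2, 59.7, 44.3]
tool_rot: [0.106, -3.14, 0.0]
force: [0.4, 0.1, -0.1]
gripper_width: 0.003
grip_force: 0.0
```

Request:
{"method": "step_arm", "body": {
  "rows": [
    [[0, -0.0003, 0, 0, 0], [0, 0, 0, 0, 0]]
  ]
}}

```text
time_s: 14.35
tcp_pos: [454.2, 59.4, 44.3]
tool_rot: [0.106, -3.14, 0.0]
force: [0.7, -0.2, -0.4]
gripper_width: -0.001
grip_force: 0.0
```

```bash
python3 e.py
```

```text
travel 92.4961234792883 288.1988155668359 329.94556962025314 [ 0.6  0.5 -0.5]
```

Request:
{"method": "step_arm", "body": {
  "rows": [
    [[0, -0.0003, 0, 0, 0], [0, -0.0003, 0, 0, 0]]
  ]
}}

```text
time_s: 14.6
tcp_pos: [454.2, 59.0, 44.3]
tool_rot: [0.106, -3.14, -0.001]
force: [-0.0, 1.6, -0.1]
gripper_width: -0.002
grip_force: 1.1
```

Request:
{"method": "step_arm", "body": {
  "rows": [
    [[0, -0.0003, 0, 0, 0], [0, 0, 0, 0, 0]]
  ]
}}

```text
time_s: 14.8
tcp_pos: [454.3, 58.8, 44.4]
tool_rot: [0.106, -3.14, -0.001]
force: [0.1, 4.3, -0.8]
gripper_width: 0.001
grip_force: 1.7
```

```bash
python3 e.py
```

```text
travel 92.57852023944456 288.1988155668359 329.98275862068965 [-1.6  3.5 -0.3]
```

The force rises steeply, to 4.3 N in 0.2 mm, while the stop stays put. The notch is holding it, so I'll back off, go up and take a look.

Request:
{"method": "step_arm", "body": {
  "rows": [
    [[0, 0.01, 0, 0, 0], [0, 0.025, 0, 0, 0], [0, 0.02, -0.04, 0, 0], [0, 0.02, -0.04, 0, 0], [0, 0.03, -0.03, 0, 0]]
  ]
}}

```text
time_s: 15.35
tcp_pos: [447.3, 164.0, 156.5]
tool_rot: [-0.104, 3.138, -0.001]
force: [1.4, 0.3, -0.6]
gripper_width: -0.002
grip_force: 0.0
```

Request:
{"method": "step_arm", "body": {
  "rows": [
    [[0, 0.045, 0, 0, 0], [0, 0.045, 0, 0, 0], [0, 0.03, 0, 0, 0], [0, 0.015, 0, 0, 0], [0, 0, 0, 0, 0]]
  ]
}}

```text
time_s: 15.85
tcp_pos: [437.7, 299.7, 154.0]
tool_rot: [0.109, -3.14, 0.001]
force: [1.1, 0.9, 0.3]
gripper_width: 0.0
grip_force: 0.0
```

```bash
python3 e.py; python3 m.py; python3 - <<'E'
from h import *
s=cam('top'); a=s['frame'][222:302,250:370]; print(manip.state()['tcp_pos'])
cv2.imwrite('pics/c6.png',cv2.resize(a,None,fx=6.5,fy=6.5,interpolation=cv2.INTER_CUBIC))
E
```

```text
travel 92.58359670568872 288.1988155668359 329.98504983388705 [ 1.2 -0.1  0.1]
red [309.8 246.4] [303 239  15  15 173] [466.1  -1.1  90. ]
yellow [310.1 277.9] [297 270  27  18 215] [406.8  -5.4  35. ]
blue [219.1 276.5] [206 269  28  19 354] [395.5 200.6  35. ]
[437.98531613 297.04053009 154.1135937 ]
```

View pics/c6.png

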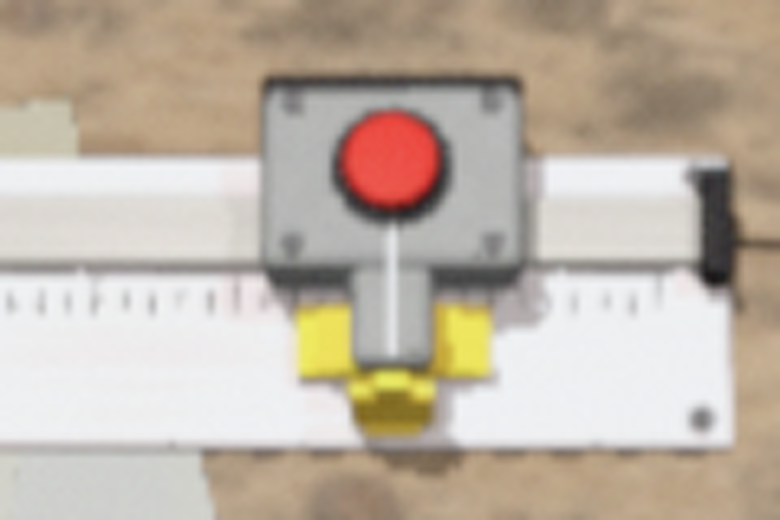

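The white line at crop x 392 now sits over the yellow notch, with the block centred at 393, so it has clicked in. The cap is at about (465,−1), and I'll move above it.

Request:
{"method": "step_arm", "body": {
  "rows": [
    [[0, -0.04, 0, 0, 0], [-0.001, -0.045, 0, 0, 0], [-0.002, -0.045, 0, 0, 0], [-0.002, -0.045, 0, 0, 0], [-0.002, -0.045, 0, 0, 0]]
  ]
}}

```text
time_s: 16.5
tcp_pos: [459.4, 76.0, 154.6]
tool_rot: [-0.103, 3.139, -0.001]
force: [1.1, 0.3, -0.5]
gripper_width: 0.001
grip_force: 0.0
```

Request:
{"method": "step_arm", "body": {
  "rows": [
    [[0, -0.04, 0, 0, 0], [0, -0.025, 0, 0, 0], [0, -0.0135, 0, 0, 0], [0, 0, 0, 0, 0], [0, 0, 0.02, 0, 0]]
  ]
}}

```text
time_s: 17.0
tcp_pos: [466.6, 0.5, 136.0]
tool_rot: [-0.103, 3.136, 0.0]
force: [0.1, 0.3, -0.7]
gripper_width: -0.001
grip_force: 0.0
```

Request:
{"method": "step_arm", "body": {
  "rows": [
    [[0, 0, 0.015, 0, 0], [0, 0, 0.01, 0, 0], [0, 0, 0.005, 0, 0], [0, 0, 0, 0, 0]]
  ]
}}

```text
time_s: 17.4
tcp_pos: [464.9, 1.1, 103.9]
tool_rot: [0.107, -3.139, -0.0]
force: [0.9, -1.0, -0.2]
gripper_width: -0.005
grip_force: 0.0
```

Request:
{"method": "step_arm", "body": {
  "rows": [
    [[0, -0.0015, 0.003, 0, 0], [0, 0, 0.003, 0, 0], [0, 0, 0.003, 0, 0], [0, 0, 0.002, 0, 0], [0, 0, 0.002, 0, 0]]
  ]
}}

```text
time_s: 17.9
tcp_pos: [465.3, -0.9, 91.2]
tool_rot: [0.105, -3.14, 0.0]
force: [-0.8, 0.1, -1.0]
gripper_width: -0.001
grip_force: 0.0
```

Request:
{"method": "step_arm", "body": {
  "rows": [
    [[0, 0, 0.001, 0, 0], [0, 0, 0.001, 0, 0], [0, 0, 0.001, 0, 0], [0, 0, 0.001, 0, 0], [0, 0, 0.001, 0, 0]]
  ]
}}

```text
time_s: 18.4
tcp_pos: [465.3, -0.9, 86.4]
tool_rot: [-0.105, 3.14, -0.0]
force: [-1.3, 0.5, 3.4]
gripper_width: -0.004
grip_force: 1.9
```

Request:
{"method": "step_arm", "body": {
  "rows": [
    [[0, 0, 0.001, 0, 0], [0, 0, 0.001, 0, 0], [0, 0, 0.001, 0, 0], [0, 0, 0.001, 0, 0], [0, 0, 0, 0, 0]]
  ]
}}

```text
time_s: 18.9
tcp_pos: [465.3, -0.8, 82.1]
tool_rot: [0.106, -3.14, 0.0]
force: [0.4, -0.7, -0.5]
gripper_width: -0.001
grip_force: 0.0
```

Request:
{"method": "step_arm", "body": {
  "rows": [
    [[0, 0, 0.0005, 0, 0], [0, 0, 0.0005, 0, 0], [0, 0, 0, 0, 0]]
  ]
}}

```text
time_s: 19.2
tcp_pos: [465.3, -0.8, 81.9]
tool_rot: [-0.106, 3.139, -0.0]
force: [-4.0, -0.5, 11.7]
gripper_width: 0.001
grip_force: 5.8
```

Request:
{"method": "step_arm", "body": {
  "rows": [
    [[0, 0, 0.0004, 0, 0], [0, 0, 0, 0, 0]]
  ]
}}

```text
time_s: 19.4
tcp_pos: [465.4, -0.8, 81.9]
tool_rot: [-0.106, 3.139, -0.0]
force: [-5.3, 0.1, 16.3]
gripper_width: -0.001
grip_force: 8.2
```

Request:
{"method": "step_arm", "body": {
  "rows": [
    [[0, 0, -0.005, 0, 0], [0, 0, -0.02, 0, 0], [0, 0, -0.04, 0, 0], [0, 0.04, -0.02, 0, 0], [0, 0.045, 0, 0, 0]]
  ]
}}

```text
time_s: 19.9
tcp_pos: [461.6, 84.3, 168.9]
tool_rot: [-0.1, 3.134, 0.001]
force: [0.4, -0.3, 0.2]
gripper_width: 0.002
grip_force: 0.0
```

Request:
{"method": "step_arm", "body": {
  "rows": [
    [[0, 0.045, 0, 0, 0], [0, 0.045, 0, 0, 0], [0, 0.045, 0, 0, 0], [0, 0.03, 0, 0, 0], [0, 0, 0, 0, 0]]
  ]
}}

```text
time_s: 20.4
tcp_pos: [448.4, 252.1, 165.6]
tool_rot: [-0.112, 3.139, 0.001]
force: [-0.0, -0.8, -0.1]
gripper_width: -0.001
grip_force: 0.0
```

```bash
python3 e.py; python3 m.py; python3 - <<'E'
from h import *
s=cam('top'); a=s['frame'][140:340,130:370]; t=cam('scene'); b=t['frame'][190:310,220:364]
cv2.imwrite('pics/c7.png',np.hstack([cv2.resize(x,(400,333),interpolation=cv2.INTER_CUBIC) for x in(a,b)]))
E
```

```text
travel 92.59967739208273 288.1988155668359 329.9923076923077 [-0.6  0.4  0.8]
red [309.8 246.8] [303 240  15  15 170] [465.3  -1.1  90. ]
yellow [310.1 277.8] [296 270  28  18 211] [407.   -5.3  35. ]
blue [226.7 273.9] [219 269  15  11 124] [402.8 183.8  35. ]
```

View pics/c7.png

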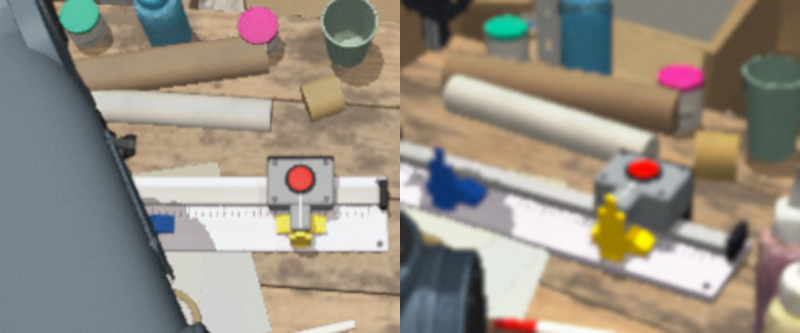

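The picture shows the stop still in the yellow notch (top crop (300,225)), with the red cap visibly lower (scene crop (643,170)). The jars, bottles and beaker are where they were, and the arm is clear.

```bash
python3 -c "
from plant import job
print(job.job_done())"
```

```text
the job is handed in; nothing more can be done
None
```

The stop is clicked into the yellow notch, the red lock button was pressed fully down (16 N) and released, nothing else on the bench was touched, and the job was handed in at about 20 s on the robot's clock.

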